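# Seat a bearing in the gauge nest

## Robot

A 6-joint arm with a two-finger parallel gripper is mounted at the origin on the work surface. World frame = base frame: x ahead of the robot, y to its left, z up, the work surface at z = 0. Lengths are in m, angles in degrees, forces in N, time in s.
With the tool pointing down it reaches from about 0.4 to 0.825 m from the base axis. Payload 7 kg.
Tool frame: the origin (TCP) lies at the centre of the arm's flange, where the gripper is bolted on; the fingertips stand 178 mm ahead of it and the grasp point (between the pads) lies 159 mm ahead of it (tip_reach is the distance from the TCP to the fingertips, in m); z points along the fingers, y is the line along which they close (so a half turn about z gives the same grasp; the last joint's range is limited). The gripper opens to 88 mm and grips with 3 to 60 N. Pads are 19 mm wide; open, the fingers measure 130 mm over their backs; the gripper's body (78 mm by 193 mm) begins 47 mm behind the grasp point.
Start: joints at [-59.639, 20.546, 0.682, 0, -70.136, -16.507], TCP at [0.162, -0.655, 0.405] pointing down, gripper open.
Joint ranges: [-176.03, 176.03], [-82.01, 121.73], [-58.28, 71.71], [-173.87, 95.51], [-174.79, -0.11], [-173.66, 173.66]. Speed limits (degrees/s): [136.94, 136.94, 172.46, 180, 180, 180].

## Interface

Orientations are given as [roll, pitch, yaw] about the fixed x, y, z axes, in that order (R = Rz(yaw) Ry(pitch) Rx(roll)).
In Python, from plant import * gives the robot as it stands.
- The arm moves only by the shell command python3 -m handwheel 'ROWS'. ROWS is JSON, a list of rows, each a list of 7 numbers: the opening, from -1 (shut) to 1 (fully open), then the shift along the tool's x, y, z as a fraction of full scale, then the turn, a rotation vector about the tool's x, y, z as a fraction of full scale. A call has 1 to 5 rows; each row shifts and turns the commanded pose from where the row before left it, along the tool's axes as they then stand; what a row does not reach is not made up. Full scale, the value 1, is 0.025 m for a shift and 6 degrees for a turn. A row lasts 1/8 s, in which the tool goes at most 62.5 mm and 10.7 degrees, less where a joint would pass 70% of its speed; a pose out of reach is approached as far as the arm can. A call with a number of a shift or a turn outside -1 to 1 is refused whole. A call with a gripper value outside its range is refused whole. The fingers move at their own pace and stop on an object; the grip force is fixed at half the most. Time passes only in rows, so rows that do not move let the fingers close. It gives the time, the measured TCP pose, the force, the opening and the grip force at its end, in the units of the state.
- get_obs(): the state, without advancing time (a new reading comes with each control period).
- snapshot(name): name is "side" or "top" or "wrist"; returns a dict with "color" (480x640x3 uint8, red, green, blue), "fx", "fy", "cx", "cy" (pixels), "k1" (the pictures are not rectified: a ray, as slopes to the right and down, at radius r is drawn at 1 + k1 r^2 times it, then the intrinsics apply), "R" (3x3) and "t" (3): a world point X has camera coordinates R X + t; the wrist camera has in their place "tool_from_camera" (4x4, takes a point from camera to tool coordinates, whose origin is the TCP and whose axes are the flange's). Camera axes: x right, y down, z forward; pixel columns grow to the right and rows downward; lengths in m; the calibration is good to about 2 mm. A picture is of the moment at which its call begins: read the wrist's pose just before it. There is no depth.
- close_job(): hands the job in; it is judged then, once.
The state is a dict: "clock": time; "joint_pos": joint angles; "qvel": joint speeds; "tau": joint torques, N m; "tool_pos": TCP position; "orientation": TCP orientation; "force": force on the tool from outside, world axes, zero at the start; "moment": the same for the moment, N m; "opening": finger opening in m; "gripper_force": force on a finger pad.
Only numpy, scipy, OpenCV 4.12 (cv2) and the standard library are available. Lean on these libraries where they do the work, as an engineer would, in place of code of your own. Each camera call takes 0.05 s, during which the arm holds its last target. There are 200 camera calls.

## Task

Take the large bearing with the blue plug from the cardboard sheet, lay it flat on the open entry of the gauge nest's plate and let go. Then nudge it along the blue fence, past the spring plunger and up to the brass stop, which you must find by feel, and keep it pressed there for about half a second with a steady push of about 13 N: at least 8 N must reach the stop, and never more than 16 N. Back off and leave the bearing seated flat, touching the fence, the stop and the plunger, and leave the other things on the bench where they are.

Things in the scene. Friction and masses are not known exactly. Their poses are not given: they have to be found in the camera images.
- bearing_center (a point): centre (half-way up) of the ball bearing to be checked, the large one with the blue plug: a steel disc, outside diameter 52 mm, 20 mm high, 0.2 kg more or less, lying flat; the plugged bore is solid. z is its axis
- bearing: the same bearing; origin at the centre of its underside
- nest: gauge nest: fixed aluminium plate, 12 mm thick, on the bench. Origin on the bench under nest_home; plate spans x -117 to +73, y -70 to +80 mm. x = push direction, from the open bare entry (x -117 to -55) to the stop; y = from the blue fence to the plunger. Black plunger housing: x -33 to 1, y 48 to 76, top at 34 mm; dial gauge 48 mm across centred at x -16, y 104, top at 30 mm
- nest_home (a point): where the bearing's centre is when it is seated at the nominal setting of the stop (nest x 0, y 0, 22 mm above the bench). By the setting of the stop's screw the true seat lies anywhere from 10 mm before it to 4 mm beyond it along x. Axes as the nest's
- nest_entry (a point): the middle of the open entry on the plate's top: nest x -75 mm, y +4 mm, z 12 mm above the bench, a good place to set the bearing down (its centre then is 10 mm higher)
- fence: the blue side fence, fixed on the nest, 20 mm high above the plate: a flat guiding face at nest y = -26 mm from x -30 to +30 mm, and a lead-in that flares from there towards -x, -y (to x -53, y -38 mm). The fence is 12 mm thick. Same origin and axes as the nest
- stop: the end stop: a fixed red block on the nest (16 by 22 mm, top 38 mm above the bench, at nest x 56, y 11 mm) with a locked brass adjusting screw ending in a 12 mm ball, 22 mm above the bench at nest y 10.9 mm. The ball's centre may be set anywhere from nest x 20 to 34 mm: find it by feel. Rigid; meets the bearing 20 degrees off the push direction. Origin and axes as the nest's
- plunger: spring plunger sliding along nest y: brass ball nose, 12 mm diameter, on an 8 mm rod. Origin as the nest's when free; moves to +y as pushed back: 2 to 9 mm with the bearing seated, 10 mm as its widest part passes, 13 at most. Pushes with 1.5 N free and 0.3 N more per mm
- plunger_nose (a point): centre of the plunger's nose, 22 mm above the bench, nest x -16, y 22.5 mm when free. The bearing meets it about 38 mm before nest_home, takes up to about 6 N to push past, is over its widest at 16 mm before it and is then held towards fence and stop; friction takes 1 to 3 N of the push and can leave it short of the stop, so only a lasting rise of the push force shows that it is seated
- small_bearing_1_center (a point): centre of a smaller bearing with an orange plug, 40 mm diameter, 14 mm high: a bystander on the same cardboard sheet
- small_bearing_2_center (a point): centre of a smaller bearing with a green plug, 40 mm diameter, 14 mm high: a bystander on the same sheet
- sheet: fixed cardboard sheet 330 by 110 mm, 3 mm thick, on which the three bearings lie in a row along its x axis about 100 mm apart; origin under its centre
- tape: blue tape roll, 90 mm diameter, 35 mm high: bystander, origin under its centre
- screwdriver: red screwdriver lying along x, 180 mm long: bystander
- oil_bottle: yellow oil bottle, 52 mm diameter, 130 mm high: bystander, origin under its centre
- red_bin: red parts bin 120 by 100 by 60 mm with bolts: bystander, origin under its centre
Things that resemble listed ones, but are neither listed nor needed, are in the scene too. What is shaped like the bearing but red or turquoise is not meant.

How it is judged:
By the outcome, as a careful person would: the job done as asked, in the order asked, and still so for the second after the job is handed in, with the robot touching nothing.
It also fails if it takes over 64 s, if anything falls off the work surface, if the arm or the gripper's body presses on something with over 40 N, if the wrist force passes 120 N, or if a joint passes its speed limit or range.

## Working session

There is one attempt and no reset: what is moved stays moved. The work goes in short steps, Python scripts to look and compute and a shell command to move; the robot and the scene stay as the last step left them, time stands still between calls to the robot, and variables do not carry over. Pictures are saved under pics/ and viewed, at most 10 in all, crops included, and the job is handed in when it is done.

```bash
ls; mkdir -p pics
python3 - <<'E'
from plant import *
import cv2,pickle
o=get_obs();print({k:o[k] for k in('clock','tool_pos','orientation','force','opening')})
d={n:snapshot(n) for n in('top','side')}
pickle.dump(d,open('v0.pkl','wb'))
for n in d: cv2.imwrite(f'pics/{n}0.png',d[n]['color'][...,::-1]); print(n,d[n]['fx'],d[n]['k1'],d[n]['R'],d[n]['t'])
print(get_obs()['clock'])
E
```

```text
pics
{'clock': 0.0, 'tool_pos': array([ 0.1615757 , -0.6551722 ,  0.40371847]), 'orientation': array([ 1.79906024e+02, -6.43995366e-03, -1.66155469e+02]), 'force': array([-0.20925071, -0.39079345,  0.94831381]), 'opening': 0.08792397973044709}
top 593.9998577600519 -0.17956187085051653 [[ 0.01646899 -0.99985964 -0.00307763]
 [-0.99398113 -0.01603859 -0.10837101]
 [ 0.10830644  0.00484387 -0.99410576]] [0.04806177 0.57492484 1.21538703]
side 517.2687094880706 -0.08673169851924792 [[-0.86302216 -0.5049643  -0.01427623]
 [-0.28062771  0.50272968 -0.8176252 ]
 [ 0.42004862 -0.70162236 -0.57557382]] [0.50764517 0.19044262 1.10921915]
0.1
```

View pics/top0.png

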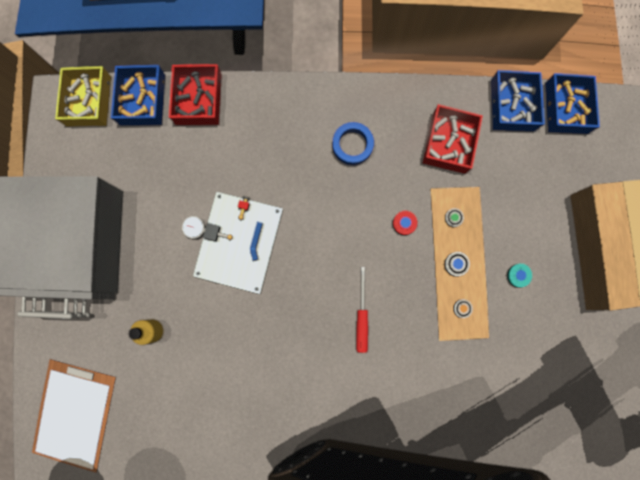

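View pics/side0.png

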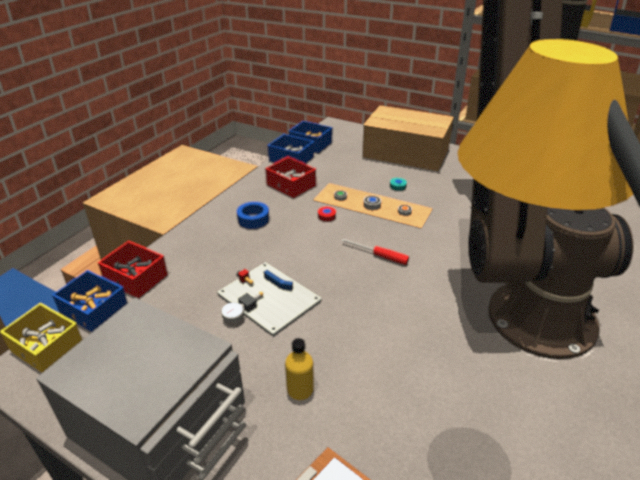

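Top view: plain steel ring with a blue plug is at (457,264) in the sheet's middle. The other candidates are the red disc (404,223) and the turquoise disc (520,275), both off the sheet, and the small green (455,217) and orange (462,309) ones. Only (457,264) is steel, large, blue-plugged and on the sheet. The nest plate is around (238,242), with its stop at (244,208), fence at (257,240) and plunger at (225,236).

```bash
cat > h.py <<'E'
import numpy as np, cv2, pickle
from scipy.spatial.transform import Rotation as Ro
from plant import *
def pose(o):
    T=np.eye(4);T[:3,:3]=Ro.from_euler('xyz',o['orientation'],degrees=True).as_matrix();T[:3,3]=o['tool_pos'];return T
def grab(n):
    o=get_obs();s=snapshot(n)
    if n=='wrist':
        s['W']=pose(o)@np.array(s['tool_from_camera'])
    else:
        W=np.eye(4);W[:3,:3]=s['R'].T;W[:3,3]=-s['R'].T@s['t'];s['W']=W
    return s
def ray(s,uv,z):
    K=np.array([[s['fx'],0,s['cx']],[0,s['fy'],s['cy']],[0,0,1.]])
    p=cv2.undistortPoints(np.float64(uv).reshape(-1,1,2),K,np.array([s['k1'],0,0,0,0.])).reshape(-1,2)
    # invert exactly: drawn = x(1+k1 r^2) is OpenCV's model
    d=np.c_[p,np.ones(len(p))]@s['W'][:3,:3].T; c=s['W'][:3,3]
    return c+d*((z-c[2])/d[:,2])[:,None]
def proj(s,X):
    K=np.array([[s['fx'],0,s['cx']],[0,s['fy'],s['cy']],[0,0,1.]])
    M=np.linalg.inv(s['W']); return cv2.projectPoints(np.float64(X).reshape(-1,1,3),cv2.Rodrigues(M[:3,:3])[0],M[:3,3],K,np.array([s['k1'],0,0,0,0.]))[0].reshape(-1,2)
def blobs(s,lo,hi,roi,amin=5):
    x0,y0,x1,y1=roi
    m=cv2.inRange(cv2.cvtColor(s['color'],cv2.COLOR_RGB2HSV)[y0:y1,x0:x1],lo,hi)
    n,l,st,c=cv2.connectedComponentsWithStats(m)
    return [(st[i,4],c[i]+[x0,y0],st[i,:4]+[x0,y0,0,0],(l==i)) for i in range(1,n) if st[i,4]>=amin]
E
python3 - <<'E'
from h import *
d=pickle.load(open('v0.pkl','rb'));s=d['top']
W=np.eye(4);W[:3,:3]=s['R'].T;W[:3,3]=-s['R'].T@s['t'];s['W']=W
for b in blobs(s,(100,90,60),(125,255,255),(430,190,490,340)): print('blue plug',b[:3],ray(s,b[1],.023))
for nm,lo,hi in(('green',(40,60,50),(90,255,255)),):
  for b in blobs(s,lo,hi,(430,190,490,340)): print(nm,b[:2],ray(s,b[1],.017))
for b in blobs(s,(0,0,185),(180,40,255),(190,185,290,300),200):
  print('plate',b[:3]); c=cv2.findContours(b[3].astype(np.uint8),0,1)[0]; h=cv2.convexHull(np.vstack(c))
  q=cv2.approxPolyN(h,4).reshape(-1,2)+[190,185]; print(q); P=ray(s,q,.012);print(P)
  print(np.linalg.norm(P-np.roll(P,-1,0),axis=1),P.mean(0))
for b in blobs(s,(100,90,60),(125,255,255),(190,185,290,300)): print('fence',b[:3],ray(s,b[1],.032))
for b in blobs(s,(0,150,90),(6,255,255),(190,185,290,300)): print('stop',b[:3],ray(s,b[1],.038))
cv2.imwrite('pics/c1.png',cv2.resize(s['color'][180:345,385:545,::-1],None,fx=3.5,fy=3.5,interpolation=2))
w=grab('wrist');print(w['tool_from_camera'],w['fx'],w['k1'])
E
```

```text
blue plug (np.int32(74), array([457.7972973 , 263.44594595]), array([453, 259,  10,  10])) [[ 0.51844387 -0.23361613  0.023     ]]
green (np.int32(46), array([454.47826087, 216.89130435])) [[ 0.61887796 -0.22851326  0.017     ]]
plate (np.int32(5153), array([237.47933243, 244.05996507]), array([194, 192,  88, 101]))
[[282 208]
 [259 294]
 [193 275]
 [216 191]]
[[0.63255832 0.14225482 0.012     ]
 [0.447909   0.18683119 0.012     ]
 [0.48526552 0.32975775 0.012     ]
 [0.66777974 0.28648343 0.012     ]]
[0.18995374 0.14772784 0.18757426 0.14846696] [0.55837815 0.2363318  0.012     ]
plate (np.int32(223), array([195.10762332, 226.22869955]), array([190, 216,  13,  21]))
[[197 216]
 [204 227]
 [190 245]
 [190 216]]
[[0.61257659 0.32588418 0.012     ]
 [0.58890556 0.30959752 0.012     ]
 [0.54951089 0.33867738 0.012     ]
 [0.6123687  0.34126875 0.012     ]]
[0.02873278 0.04896507 0.06291121 0.01538598] [0.59084044 0.32885696 0.012     ]
fence (np.int32(181), array([255.18232044, 240.76243094]), array([251, 223,  11,  37])) [[0.55908353 0.19560279 0.032     ]]
stop (np.int32(60), array([243.41666667, 204.96666667]), array([239, 202,  10,   8])) [[0.63385451 0.2220474  0.038     ]]
[[-3.34876076e-04 -9.68845298e-01 -2.47666460e-01  6.59565707e-02]
 [ 9.99999943e-01 -3.13047270e-04 -1.27516990e-04 -7.33024423e-04]
 [ 4.60129269e-05 -2.47666489e-01  9.68845348e-01  1.84554503e-02]
 [ 0.00000000e+00  0.00000000e+00  0.00000000e+00  1.00000000e+00]] 396.70388425852747 -0.06450273156574737
```

View pics/c1.png

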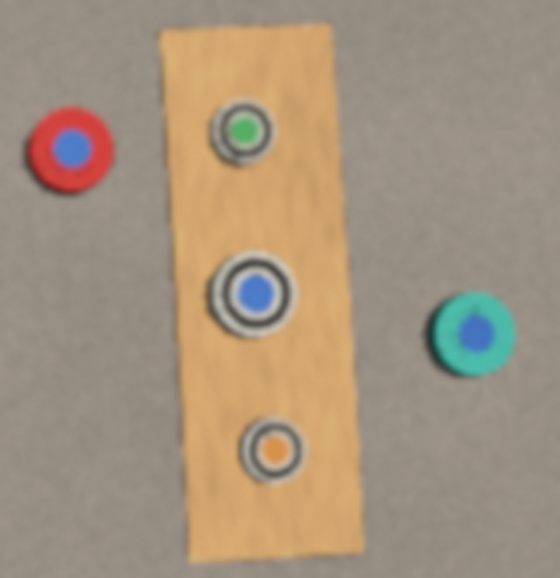

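The crop shows the steel ring with the blue plug at original pixel (458,263), on the sheet between the small green and orange ones. The red and turquoise discs are off the sheet. I'm going for the steel one.

```bash
H="python3 -m handwheel"
$H '[[1,0,0,0.8,0,0,0.9],[1,0,0,0.8,0,0,0.9],[1,0,0,0.8,0,0,0.9],[1,0,0,0.8,0,0,0.95],[1,0,0,0,0,0,0.9]]' | tail -c 300
$H '[[1,-0.5,0.98,0,0,0,0],[1,-0.5,0.98,0,0,0,0],[1,-0.5,0.98,0,0,0,0],[1,-0.5,0.98,0,0,0,0],[1,-0.5,0.98,0,0,0,0]]' >/dev/null
$H '[[1,-0.5,0.98,0,0,0,0],[1,-0.5,0.98,0,0,0,0],[1,-0.5,0.98,0,0,0,0],[1,-0.5,0.98,0,0,0,0],[1,-0.5,0.98,0,0,0,0]]' >/dev/null
$H '[[1,-0.5,0.98,0,0,0,0],[1,-0.5,0.98,0,0,0,0],[1,-0.5,0.98,0,0,0,0],[1,-0.5,0.98,0,0,0,0],[1,-0.5,0.98,0,0,0,0]]' >/dev/null
$H '[[1,-0.5,0.98,0,0,0,0],[1,-0.5,0.98,0,0,0,0],[1,-0.5,0.98,0,0,0,0],[1,-0.5,0.98,0,0,0,0],[1,0,0,0,0,0,0]]' | tail -c 400
cat >> h.py <<'E'
def units(target,yaw=None):
    o=get_obs();T=pose(o);d=T[:3,:3].T@(np.array(target)-o['tool_pos'])
    print('t',round(o['clock'],2),'tcp',o['tool_pos'].round(4),'rpy',o['orientation'].round(2),'F',o['force'].round(2),'open',round(o['opening'],4),'grip',round(o['gripper_force'],1),'units',(d/.025).round(2))
    if yaw is not None: print('turn z',((o['orientation'][2]-yaw+180)%360-180)/6)
E
python3 - <<'E'
from h import *
s=grab('wrist');cv2.imwrite('pics/w1.png',s['color'][...,::-1]);pickle.dump(s,open('w1.pkl','wb'))
print(proj(s,[.518,-.234,.023]))
for b in blobs(s,(100,90,60),(125,255,255),(0,0,640,480),60): print(b[:3],ray(s,b[1],.023))
units([.518,-.234,.183],166.6)
E
```

```text
clock: 0.78
tool_pos: [0.1614, -0.6547, 0.3221]
orientation: [179.8, -0.1, 166.3]
force: [-0.9, 0.1, 0.1]
opening: 0.0878
gripper_force: 0.0
clock: 3.28
tool_pos: [0.5018, -0.2567, 0.3244]
orientation: [180.0, -0.0, 166.7]
force: [-0.2, -0.4, 0.3]
opening: 0.0878
gripper_force: 0.0
[[356.8352728  245.99767713]]
(np.int32(743), array([359.82637954, 247.63122476]), array([345, 233,  31,  31])) [[ 0.51973669 -0.23210608  0.023     ]]
(np.int32(703), array([172.55903272, 258.9886202 ]), array([158, 245,  30,  29])) [[ 0.49596437 -0.37070153  0.023     ]]
t 3.33 tcp [ 0.5011 -0.2573  0.3244] rpy [ 1.8000e+02 -3.0000e-02  1.6663e+02] F [ 0.39 -0.61 -0.83] open 0.0874 grip 0.0 units [-0.45  1.06  5.66]
turn z 0.005690730484512112
```

View pics/w1.png

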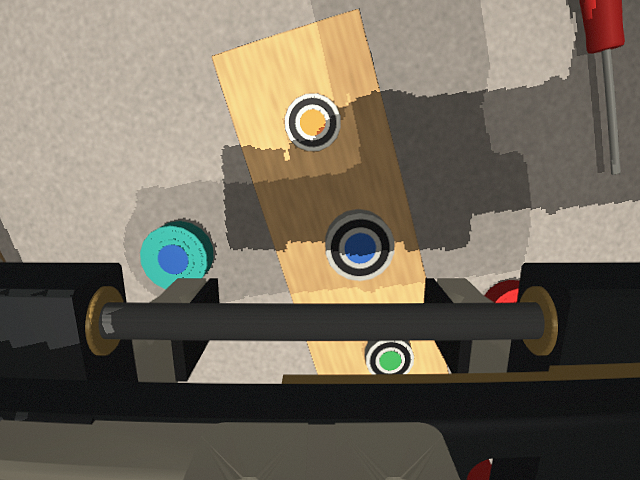

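The wrist view has the blue-plugged bearing at (360,248), the small orange at (313,122), the small green at (390,359), and the turquoise decoy at (173,259). The bearing is at world (0.520, -0.232). Descending now.

```bash
H="python3 -m handwheel"
$H '[[1,-0.25,0.6,0,0,0,0],[1,-0.25,0.55,0,0,0,0],[1,0,0,1,0,0,0],[1,0,0,1,0,0,0],[1,0,0,1,0,0,0]]' | tail -n 6
$H '[[1,0,0,0.9,0,0,0],[1,0,0,0.8,0,0,0],[1,0,0,0.5,0,0,0],[1,0,0,0.4,0,0,0],[1,0,0,0,0,0,0]]' | tail -n 6
python3 - <<'E'
from h import *
units([.5197,-.2321,.183],166.6)
E
```

```text
clock: 3.95
tool_pos: [0.52, -0.2324, 0.2491]
orientation: [180.0, 0.0, 166.6]
force: [0.9, 0.7, -0.1]
opening: 0.0876
gripper_force: 0.0
clock: 4.58
tool_pos: [0.5196, -0.2327, 0.1842]
orientation: [-180.0, -0.1, 166.6]
force: [0.7, -0.4, -0.1]
opening: 0.0877
gripper_force: 0.0
t 4.58 tcp [ 0.5196 -0.2327  0.1842] rpy [-1.7999e+02 -5.0000e-02  1.6656e+02] F [ 0.69 -0.42 -0.13] open 0.0877 grip 0.0 units [0.   0.02 0.05]
turn z -0.006860351179478623
```

```bash
H="python3 -m handwheel"
$H '[[-1,0,0,0,0,0,0],[-1,0,0,0,0,0,0],[-1,0,0,0,0,0,0],[-1,0,0,0,0,0,0],[-1,0,0,0,0,0,0]]' | tail -n 6
$H '[[-1,0,0,0,0,0,0],[-1,0,0,0,0,0,0],[-1,0,0,-0.4,0,0,0],[-1,0,0,-0.8,0,0,0],[-1,0,0,-1,0,0,0]]' | tail -n 6
$H '[[-1,0,0,-1,0,0,0],[-1,0,0,-1,0,0,0],[-1,0,0,-1,0,0,0],[-1,0,0,-0.5,0,0,0],[-1,0,0,0,0,0,0]]' | tail -n 6
python3 - <<'E'
from h import *
units([.518,.10,.325],166.6)
s=grab('wrist');cv2.imwrite('pics/w2.png',s['color'][...,::-1])
E
```

```text
clock: 5.2
tool_pos: [0.5197, -0.2328, 0.1849]
orientation: [180.0, 0.0, 166.6]
force: [-0.5, 1.0, 1.8]
opening: 0.0513
gripper_force: 30.0
clock: 5.82
tool_pos: [0.5192, -0.2328, 0.2398]
orientation: [-180.0, -0.1, 166.5]
force: [1.1, -0.2, -2.2]
opening: 0.0513
gripper_force: 30.0
clock: 6.45
tool_pos: [0.5196, -0.2328, 0.3277]
orientation: [180.0, 0.1, 166.5]
force: [0.5, 0.4, -3.2]
opening: 0.0516
gripper_force: 30.0
t 6.45 tcp [ 0.5196 -0.2328  0.3277] rpy [1.7998e+02 7.0000e-02 1.6654e+02] F [ 0.53  0.43 -3.19] open 0.0516 grip 30.0 units [ 3.16 12.93  0.11]
turn z -0.009367246222576378
```

View pics/w2.png

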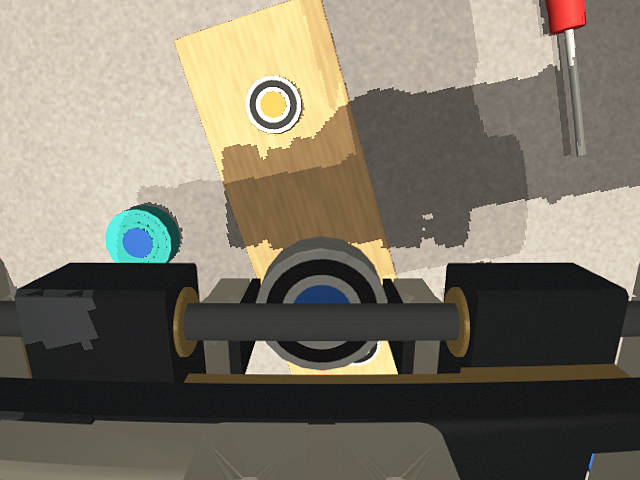

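It's gripped and centred, with the bearing at (322,300) between the pads. Carrying it over the nest and looking from there.

```bash
H="python3 -m handwheel"
$H '[[-1,0.02,0.4,-0.4,0,0,0],[-1,0.02,0.8,-0.4,0,0,0],[-1,0.02,1,-0.4,0,0,0],[-1,0.02,1,-0.4,0,0,0],[-1,0.02,1,0,0,0,0]]' >/dev/null
$H '[[-1,0.02,1,0,0,0,0],[-1,0.02,1,0,0,0,0],[-1,0.02,1,0,0,0,0],[-1,0.02,1,0,0,0,0],[-1,0.02,1,0,0,0,0]]' >/dev/null
$H '[[-1,0.02,1,0,0,0,0],[-1,0.02,1,0,0,0,0],[-1,0.02,1,0,0,0,0],[-1,0.02,1,0,0,0,0],[-1,0.02,1,0,0,0,0]]' >/dev/null
$H '[[-1,0.02,1,0,0,0,0],[-1,0.02,1,0,0,0,0],[-1,0,0.8,0,0,0,0],[-1,0,0.4,0,0,0,0],[-1,0,0,0,0,0,0]]' |tail -n 6
python3 - <<'E'
from h import *
units([.6175,.217,.365],166.6)
s=grab('wrist');cv2.imwrite('pics/w3.png',s['color'][...,::-1]);pickle.dump(s,open('w3.pkl','wb'))
E
```

```text
clock: 9.0
tool_pos: [0.6126, 0.1928, 0.3669]
orientation: [-180.0, -0.0, 166.6]
force: [-1.6, -0.8, -3.0]
opening: 0.0512
gripper_force: 30.0
t 9.0 tcp [0.6126 0.1928 0.3669] rpy [-1.7998e+02 -2.0000e-02  1.6658e+02] F [-1.57 -0.8  -3.01] open 0.0512 grip 30.0 units [0.04 0.99 0.07]
turn z -0.002691504333787028
```

View pics/w3.png

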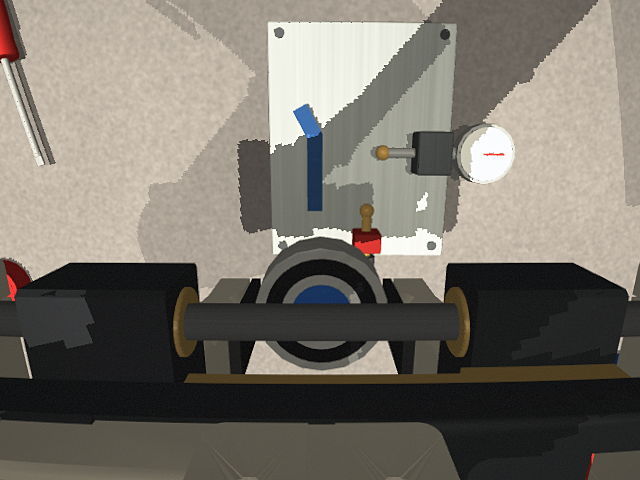

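The wrist view shows the plate with corners at (268,22), (457,24) and (441,255), the fence face along column 323 from row 137 to 211, the plunger nose at (382,153), and the stop ball at (367,211).

Run:
```python
from h import *
s=pickle.load(open('w3.pkl','rb'))
for b in blobs(s,(100,110,40),(125,255,255),(280,90,340,225),60):
    ys,xs=np.nonzero(b[3]);print('fence',b[:3]); 
    for r in (145,160,175,190,205): 
        k=xs[ys==r-90]; print(r,k.min()+280,k.max()+280,end='; ')
for b in blobs(s,(12,100,60),(28,255,255),(340,130,400,230),15): print('brass',b[:3])
img=cv2.cvtColor(s['color'],cv2.COLOR_RGB2GRAY).astype(int)
print(img[80,258:276],img[80,448:462],img[15:30,300]) 
# fit: (pixel, z, nest xy)
L=[((268,22),.012,(-117,-70)),((457,24),.012,(-117,80)),((441,255),.012,(73,80)),((382.5,153),.022,(-16,22.5)),((322.7,136.5),.032,(-30,-26)),((322.7,211),.032,(30,-26))]
P=np.array([ray(s,u,z)[0,:2] for u,z,_ in L]);N=np.array([n for *_,n in L])/1e3
a=N-N.mean(0);b=P-P.mean(0);th=np.arctan2((a[:,0]*b[:,1]-a[:,1]*b[:,0]).sum(),(a*b).sum())
R=np.array([[np.cos(th),-np.sin(th)],[np.sin(th),np.cos(th)]]);t=P.mean(0)-R@N.mean(0)
print('\nyaw',np.degrees(th),'origin',t);print('resid mm (nest)',((P-t)@R-N)*1e3)
bp=ray(s,(366.5,211),.022)[0,:2];print('stopball nest',((bp-t)@R)*1e3)
e=t+R@[-.075,.002];print('entry',e);units([*e,.25],np.degrees(th)+180)
```

```text
fence (np.int32(1558), array([312.07573813, 156.29845956]), array([293, 104,  29, 107]))
145 307 321; 160 308 321; 175 308 321; 190 308 321; 205 308 321; brass (np.int32(156), array([382.22435897, 152.19230769]), array([376, 145,  13,  15]))
brass (np.int32(264), array([366.04545455, 216.04166667]), array([360, 204,  14,  26]))
[157 162 160 157 159 160 163 160 159 128 190 235 244 244 242 241 241 242] [163 162 162 159 157 132 101  97  99  99 101 103 105 105] [161 161 163 159 151 149 161 221 248 242 240 241 240 240 241]

yaw -13.591339100696885 origin [0.58053282 0.22767775]
resid mm (nest) [[ 0.10155928  0.94780281]
 [ 0.04983384 -0.45710786]
 [-0.66096961 -0.44977164]
 [-0.24709421 -0.16873876]
 [ 1.10769125 -0.04128811]
 [-0.35102055  0.16910356]]
stopball nest [31.29369872 10.75516689]
entry [0.50810307 0.24724639]
t 9.05 tcp [0.6125 0.1922 0.367 ] rpy [-1.7998e+02 -3.0000e-02  1.6656e+02] F [ 0.22 -0.93 -2.81] open 0.0511 grip 30.0 units [4.57 1.17 4.68]
turn z 0.025258028223097046
```

```bash
H="python3 -m handwheel"
$H '[[-1,0.9,0.24,0,0,0,0],[-1,0.92,0.24,0,0,0,0],[-1,0.92,0.23,0,0,0,0.03],[-1,0.92,0.23,0,0,0,0],[-1,0.9,0.23,0,0,0,0]]' >/dev/null
$H '[[-1,0,0,0.9,0,0,0],[-1,0,0,1,0,0,0],[-1,0,0,1,0,0,0],[-1,0,0,1,0,0,0],[-1,0,0,0.8,0,0,0]]' >/dev/null
$H '[[-1,0,0,0.8,0,0,0],[-1,0,0,0.6,0,0,0],[-1,0,0,0.3,0,0,0],[-1,0,0,0.2,0,0,0],[-1,0,0,0,0,0,0]]' |tail -n 6
python3 - <<'E'
from h import *
units([.5081,.2472,.1937],166.41)
E
```

```text
clock: 10.92
tool_pos: [0.5086, 0.2474, 0.2023]
orientation: [180.0, 0.0, 166.4]
force: [0.4, -0.2, -3.2]
opening: 0.0511
gripper_force: 30.0
t 10.93 tcp [0.5086 0.2474 0.2023] rpy [180.     0.   166.37] F [ 0.41 -0.25 -3.18] open 0.0511 grip 30.0 units [ 0.02 -0.01  0.34]
turn z -0.00607430793556792
```

```bash
H="python3 -m handwheel"
$H '[[-1,0,0,0.12,0,0,0],[-1,0,0,0.1,0,0,0],[-1,0,0,0.06,0,0,0],[-1,0,0,0,0,0,0]]' |tail -n 6
$H '[[-1,0,0,0.04,0,0,0],[-1,0,0,0,0,0,0]]' |tail -n 6
```

```text
clock: 11.42
tool_pos: [0.5085, 0.2473, 0.1951]
orientation: [-180.0, -0.0, 166.4]
force: [0.0, -0.2, -2.4]
opening: 0.0513
gripper_force: 30.0
clock: 11.68
tool_pos: [0.5085, 0.2474, 0.1941]
orientation: [-180.0, -0.0, 166.4]
force: [0.8, 0.1, -2.4]
opening: 0.0511
gripper_force: 30.0
```

```bash
H="python3 -m handwheel"
$H '[[-1,0,0,0.04,0,0,0],[-1,0,0,0,0,0,0]]' |sed -n '2p;4p'
$H '[[-1,0,0,0.02,0,0,0],[-1,0,0,0,0,0,0]]' |sed -n '2p;4p'
```

```text
tool_pos: [0.5087, 0.2474, 0.1939]
force: [-2.4, -2.5, 5.1]
tool_pos: [0.5086, 0.2474, 0.1939]
force: [-4.1, -2.1, 9.9]
```

Contact with the plate. Ease the load, release and rise. Then close, go back behind the bearing, and tilt 3° so the fingertips lead and the push lands low.

```bash
H="python3 -m handwheel"
$H '[[-1,0,0,-0.03,0,0,0],[0.65,0,0,0,0,0,0],[0.65,0,0,0,0,0,0],[0.65,0,0,0,0,0,0],[0.65,0,0,0,0,0,0]]' |tail -n 6
$H '[[0.65,0,0,-0.6,0,0,0],[0.65,0,0,-1,0,0,0],[0.65,0,0,-1,0,0,0],[0.65,0.4,0,-0.6,0,0,0],[-1,0.6,0,0,0,0,0]]' |tail -n 6
$H '[[-1,0.8,-0.06,0,0,0,0],[-1,0.8,-0.06,0,0,0,0],[-1,0,0,0,0,-0.25,0],[-1,0,0,0,0,-0.25,0],[-1,0,0,0,0,0,0]]' |tail -n 6
python3 - <<'E'
from h import *
t=np.array([.58053,.22768]);th=np.radians(-13.59);R=np.array([[np.cos(th),-np.sin(th)],[np.sin(th),np.cos(th)]])
o=get_obs();T=pose(o);tip=T@[0,0,.178,1];print('tip nest mm',((tip[:2]-t)@R*1e3).round(1),tip[2])
s=grab('wrist');cv2.imwrite('pics/w4.png',s['color'][...,::-1]);pickle.dump(s,open('w4.pkl','wb'))
s=grab('top');pickle.dump(s,open('t4.pkl','wb'));print(o['force'],o['opening'])
for b in blobs(s,(100,90,60),(125,255,255),(190,185,300,310)): p=ray(s,b[1],.032)[0,:2];print(b[:3],((p-t)@R*1e3).round(1))
E
```

```text
clock: 12.8
tool_pos: [0.5086, 0.2474, 0.1933]
orientation: [-180.0, -0.0, 166.4]
force: [0.2, -0.1, -0.1]
opening: 0.0718
gripper_force: 0.0
clock: 13.42
tool_pos: [0.4837, 0.2535, 0.2747]
orientation: [179.9, 0.1, 166.3]
force: [-0.8, 0.3, -0.3]
opening: 0.067
gripper_force: 0.0
clock: 14.05
tool_pos: [0.4445, 0.2597, 0.2732]
orientation: [-180.0, 3.0, 166.4]
force: [0.7, 1.0, 0.2]
opening: 0.0178
gripper_force: 0.0
tip nest mm [-130.4   -1. ] 0.09541980269525621
[0.7002693  1.00319965 0.17860575] 0.017791271836488928
(np.int32(180), array([255.20555556, 240.74444444]), array([251, 223,  11,  37])) [-13.3 -36.3]
(np.int32(76), array([230.5       , 265.05263158]), array([226, 261,  10,   9])) [-75.8   0.8]
```

View pics/w4.png

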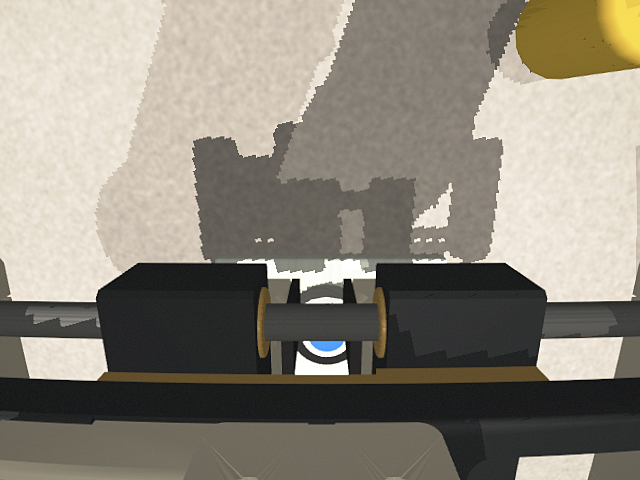

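The bearing lies flat at the entry, with its plug at (325,342). The oil bottle shows at the upper right, so I'll check its clearance to the gripper body before going down.

```bash
python3 - <<'E'
from h import *
t=np.array([.58053,.22768]);th=np.radians(-13.59);R=np.array([[np.cos(th),-np.sin(th)],[np.sin(th),np.cos(th)]])
s=pickle.load(open('t4.pkl','rb'))
for b in blobs(s,(15,120,60),(30,255,255),(110,300,180,360),20):
    for z in(0.03,.09): print(b[:3],z,((ray(s,b[1],z)[0,:2]-t)@R*1e3).round(0))
E
python3 - <<'E'
from h import *
t=np.array([.58053,.22768]);th=np.radians(-13.59);R=np.array([[np.cos(th),-np.sin(th)],[np.sin(th),np.cos(th)]])
s=pickle.load(open('v0.pkl','rb'))['top'];W=np.eye(4);W[:3,:3]=s['R'].T;W[:3,3]=-s['R'].T@s['t'];s['W']=W
for u,z in(((149,331),.05),((136,333),.13),((160,330),.06)): print(((ray(s,u,z)[0,:2]-t)@R*1e3).round(0))
E
```

```text
[-252.  128.]
[-253.  130.]
[-243.  103.]
```

```bash
H="python3 -m handwheel"
$H '[[-1,0,0,0.5,0,0,0],[-1,0,0,0.9,0,0,0],[-1,0,0,0.9,0,0,0],[-1,0,0,0.5,0,0,0],[-1,0,0,0.2,0,0,0]]' >/dev/null
cat >> h.py <<'E'
t0=np.array([.58053,.22768]);th=np.radians(-13.59);RN=np.array([[np.cos(th),-np.sin(th)],[np.sin(th),np.cos(th)]])
def st():
    o=get_obs();tip=pose(o)@[0,0,.178,1];f=o['force']
    print('t',round(o['clock'],2),'tip',((tip[:2]-t0)@RN*1e3).round(2),round(tip[2]*1e3,2),'Fnest',(f[:2]@RN).round(1),round(f[2],1),'open',round(o['opening'],4))
E
$H '[[-1,0,0,0,0,0,0]]' >/dev/null; python3 -c 'from h import *;st()'
$H '[[-1,-0.2,0,0.01,0,0,0],[-1,-0.2,0,0.01,0,0,0],[-1,-0.1,0,0.005,0,0,0],[-1,0,0,0,0,0,0]]' >/dev/null; python3 -c 'from h import *;st()'
```

```text
t 14.9 tip [-126.24   -0.74] 20.65 Fnest [ 0.7 -0. ] -0.2 open 0.0006
t 15.4 tip [-113.53   -0.73] 20.93 Fnest [-0.3 -0.4] 0.1 open 0.0005
```

```bash
H="python3 -m handwheel"
$H '[[-1,-0.08,0,0.004,0,0,0],[-1,-0.12,0,0.006,0,0,0],[-1,-0.15,0,0.008,0,0,0],[-1,-0.15,0,0.008,0,0,0],[-1,-0.15,0,0.008,0,0,0]]' >/dev/null; python3 -c 'from h import *;st()'
$H '[[-1,-0.15,0,0.008,0,0,0],[-1,-0.15,0,0.008,0,0,0],[-1,-0.15,0,0.008,0,0,0],[-1,-0.1,0,0.005,0,0,0],[-1,0,0,0,0,0,0]]' >/dev/null
python3 - <<'E'
from h import *
st();s=grab('top')
for b in blobs(s,(100,90,60),(125,255,255),(190,185,300,310)): p=ray(s,b[1],.032)[0,:2];print(b[:3],((p-t0)@RN*1e3).round(1))
E
```

```text
t 16.02 tip [-97.27  -0.74] 20.78 Fnest [-0.7  0. ] -0.6 open 0.0004
t 16.65 tip [-83.53  -0.75] 20.76 Fnest [0.2 0.4] -0.0 open 0.0007
(np.int32(178), array([255.15168539, 240.68539326]), array([251, 223,  11,  37])) [-13.2 -36.1]
(np.int32(38), array([234.71052632, 250.        ]), array([230, 248,  10,   5])) [-43.    0.5]
```

```bash
H="python3 -m handwheel"; S="from h import *;st()"
$H '[[-1,-0.12,0,0.006,0,0,0],[-1,-0.12,0,0.006,0,0,0],[-1,-0.12,0,0.006,0,0,0],[-1,-0.12,0,0.006,0,0,0]]' >/dev/null; python3 -c "$S"
$H '[[-1,-0.12,0,0.006,0,0,0],[-1,-0.12,0,0.006,0,0,0]]' >/dev/null; python3 -c "$S"
$H '[[-1,-0.12,0,0.006,0,0,0],[-1,-0.12,0,0.006,0,0,0]]' >/dev/null; python3 -c "$S"
$H '[[-1,-0.12,0,0.006,0,0,0],[-1,-0.06,0,0.003,0,0,0],[-1,-0,0,0.0,0,0,0]]' >/dev/null; python3 -c "$S"
```

```text
t 17.2 tip [-72.2   -1.28] 20.6 Fnest [-6.5  0.9] 2.4 open 0.0005
t 17.45 tip [-66.26  -1.02] 20.6 Fnest [-6.7  0.9] 1.8 open 0.0005
t 17.7 tip [-60.19  -1.  ] 20.63 Fnest [-4.8  0.5] 1.6 open 0.0005
t 18.07 tip [-55.16  -0.76] 20.76 Fnest [-2.8  0.4] -0.6 open 0.0005
```

Past the first part of the plunger's resistance; going slower, with a reading every two rows.

```bash
H="python3 -m handwheel"; S="from h import *;st()"
$H '[[-1,-0.08,0,0.004,0,0,0],[-1,-0.08,0,0.004,0,0,0],[-1,-0.08,0,0.004,0,0,0]]' >/dev/null; python3 -c "$S"
$H '[[-1,-0.05,0,0.003,0,0,0],[-1,-0.05,0,0.003,0,0,0]]' >/dev/null; python3 -c "$S"
$H '[[-1,-0.05,0,0.003,0,0,0],[-1,-0.05,0,0.003,0,0,0]]' >/dev/null; python3 -c "$S"
$H '[[-1,-0.05,0,0.003,0,0,0],[-1,-0.05,0,0.003,0,0,0]]' >/dev/null; python3 -c "$S"
$H '[[-1,-0.05,0,0.003,0,0,0],[-1,0,0,0,0,0,0]]' >/dev/null; python3 -c "$S"
```

```text
t 18.45 tip [-49.07  -0.79] 20.84 Fnest [-3.6  0.4] -0.3 open 0.0005
t 18.7 tip [-46.53  -0.79] 20.86 Fnest [-2.1  0.6] -0.7 open 0.0003
t 18.95 tip [-44.07  -0.79] 20.86 Fnest [-2.3 -1. ] -0.8 open 0.0005
t 19.2 tip [-41.57  -0.76] 20.85 Fnest [-2.3 -0.9] -1.9 open 0.0007
t 19.45 tip [-40.15  -0.63] 20.93 Fnest [-0.5 -0.2] 0.3 open 0.0002
```

```bash
H="python3 -m handwheel"; S="from h import *;st()"
$H '[[-1,-0.03,0,0.002,0,0,0],[-1,-0.03,0,0.001,0,0,0]]' >/dev/null; python3 -c "$S"
$H '[[-1,-0.02,0,0.001,0,0,0],[-1,-0.02,0,0.001,0,0,0]]' >/dev/null; python3 -c "$S"
$H '[[-1,-0.02,0,0.001,0,0,0]]' >/dev/null; python3 -c "$S"
$H '[[-1,-0.02,0,0.001,0,0,0]]' >/dev/null; python3 -c "$S"
$H '[[-1,-0.02,0,0.001,0,0,0]]' >/dev/null; python3 -c "$S"
```

```text
t 19.7 tip [-38.92  -0.69] 20.89 Fnest [-1.8 -0.6] 0.1 open 0.0004
t 19.95 tip [-37.93  -0.73] 20.88 Fnest [-1.2 -0.4] -0.3 open 0.0003
t 20.07 tip [-37.41  -0.75] 20.86 Fnest [-1.7  0.7] 0.5 open 0.0004
t 20.2 tip [-36.9   -0.74] 20.86 Fnest [-1.8  0.2] -0.4 open 0.0005
t 20.32 tip [-36.42  -0.81] 20.83 Fnest [-1.4  1.2] 0.3 open 0.0005
```

```bash
H="python3 -m handwheel"; S="from h import *;st()"
$H '[[-1,0,0,0,0,0,0]]' >/dev/null; python3 -c "$S"
```

```text
t 20.45 tip [-36.38  -0.76] 20.84 Fnest [0.1 1.3] -0.0 open 0.0001
```

```bash
H="python3 -m handwheel"; S="from h import *;st()"
$H '[[-1,-0.02,0,0.001,0,0,0]]' >/dev/null; python3 -c "$S"
$H '[[-1,-0.02,0,0.001,0,0,0]]' >/dev/null; python3 -c "$S"
$H '[[-1,-0.02,0,0.001,0,0,0]]' >/dev/null; python3 -c "$S"
```

```text
t 20.57 tip [-36.08  -0.85] 20.8 Fnest [-3.   0.8] 0.7 open 0.0004
t 20.7 tip [-35.82  -0.93] 20.76 Fnest [-6.4  0. ] 1.3 open 0.0006
t 20.82 tip [-35.62  -1.  ] 20.73 Fnest [-7.9  2. ] 4.2 open 0.0003
```

```bash
H="python3 -m handwheel"; S="from h import *;st()"
$H '[[-1,-0.01,0,0.0,0,0,0]]' >/dev/null; python3 -c "$S"
$H '[[-1,0,0,0.0,0,0,0]]' >/dev/null; python3 -c "$S"
```

```text
t 20.95 tip [-35.58  -0.98] 20.73 Fnest [-8.9  2.4] 3.4 open 0.0
t 21.07 tip [-35.61  -0.99] 20.71 Fnest [-8.2  1.2] 2.8 open 0.0003
```

```bash
H="python3 -m handwheel"; S="from h import *;st()"
$H '[[-1,-0.02,0,0.0,0,0,0]]' >/dev/null; python3 -c "$S"
$H '[[-1,0,0,0.0,0,0,0]]' >/dev/null; python3 -c "$S"
```

```text
t 21.2 tip [-35.4   -1.08] 20.71 Fnest [-11.1   1.6] 4.7 open 0.0005
t 21.32 tip [-35.44  -1.09] 20.71 Fnest [-9.7  1.6] 4.3 open 0.0004
```

```bash
H="python3 -m handwheel"; S="from h import *;st()"
$H '[[-1,-0.02,0,0.0,0,0,0]]' >/dev/null; python3 -c "$S"
$H '[[-1,0,0,0.0,0,0,0]]' >/dev/null; python3 -c "$S"
```

```text
t 21.45 tip [-35.22  -1.1 ] 20.71 Fnest [-13.2   3. ] 5.8 open 0.0006
t 21.57 tip [-35.28  -1.09] 20.71 Fnest [-12.6   1.8] 5.8 open 0.0003
```

Steady at about 13 N. Holding it for about 0.6 s more, then backing off gently and looking.

```bash
H="python3 -m handwheel"; S="from h import *;st()"
for i in 1; do $H '[[-1,0,0,0,0,0,0],[-1,0,0,0,0,0,0]]' >/dev/null; python3 -c "$S"; done
$H '[[-1,0,0,0,0,0,0],[-1,0,0,0,0,0,0],[-1,0,0,0,0,0,0]]' >/dev/null; python3 -c "$S"
$H '[[-1,0.04,0,0,0,0,0],[-1,0.06,0,0,0,0,0],[-1,0.1,0,-0.005,0,0,0],[-1,0.2,0,-0.01,0,0,0],[-1,0.4,0,-0.02,0,0,0]]' >/dev/null; python3 -c "$S"
$H '[[-1,0.5,0,-0.1,0,0,0],[-1,0,0,-0.5,0,0,0],[-1,0,0,-1,0,0,0],[-1,0,0,-1,0,0,0],[-1,0,0,-1,0,0,0]]' >/dev/null
$H '[[-1,-0.5,0,-1,0,0,0],[-1,-1,0,-1,0,0.5,0],[-1,-1,0,-1,0,0,0],[-1,-1,0,0,0,0,0],[-1,0,0,0,0,0,0]]' >/dev/null
python3 - <<'E'
from h import *
st();s=grab('wrist');cv2.imwrite('pics/w5.png',s['color'][...,::-1]);pickle.dump(s,open('w5.pkl','wb'))
for b in blobs(s,(100,100,40),(125,255,255),(0,0,640,480),100): p=ray(s,b[1],.032)[0,:2];print(b[:3],((p-t0)@RN*1e3).round(1))
for b in blobs(s,(12,100,60),(28,255,255),(200,50,500,300),15): p=ray(s,b[1],.022)[0,:2];print('brass',b[:3],((p-t0)@RN*1e3).round(1))
E
```

```text
t 21.82 tip [-35.29  -1.11] 20.72 Fnest [-11.    2.5] 5.2 open 0.0002
t 22.2 tip [-35.3  -1.1] 20.7 Fnest [-11.6   1.5] 5.8 open 0.0002
t 22.82 tip [-53.94  -0.87] 20.65 Fnest [-0.4  0. ] 0.5 open 0.0003
t 24.07 tip [ 5.8  -0.88] 187.45 Fnest [-1.   0.6] -0.9 open 0.0006
(np.int32(1617), array([280.13110699, 198.00494743]), array([260, 149,  32, 102])) [-14.6 -34. ]
(np.int32(630), array([321.93015873, 217.35873016]), array([308, 204,  29,  28])) [ 1.2 -0.6]
(np.int32(627), array([577.92185008, 465.33652313]), array([564, 453,  30,  27])) [258.6 260.9]
brass (np.int32(149), array([353.48993289, 193.61073826]), array([347, 187,  13,  14])) [-16.7  25.4]
brass (np.int32(242), array([335.0661157 , 256.34297521]), array([329, 244,  13,  26])) [37.  10.6]
brass (np.int32(66), array([304.60606061, 293.81818182]), array([302, 287,   6,  13])) [ 71.3 -15.9]
brass (np.int32(68), array([337.91176471, 293.79411765]), array([335, 287,   7,  13])) [71.3 13.3]
```

View pics/w5.png

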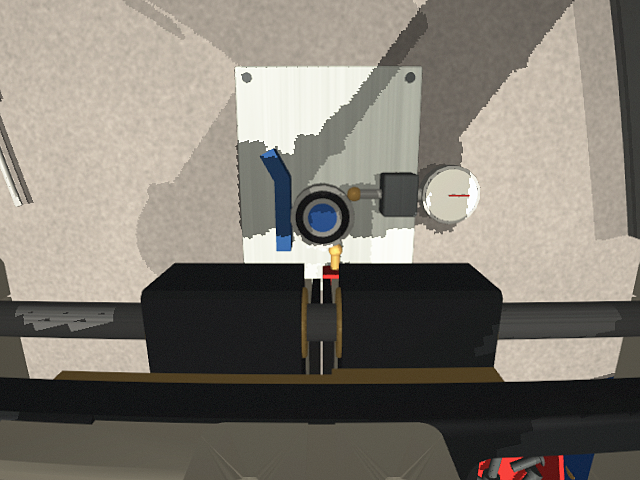

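The wrist view shows the bearing with its plug at (322,217), measured at nest (1.2, -0.6) mm. The fence is on its left (edge at column 292), the plunger nose at (353,194) is pushed back against it, and the stop ball at (335,247) touches its edge. The push held at about 12 N for roughly 1 s, so I'm handing in.

```bash
python3 -c 'from plant import *;print(close_job())'
```

```text
the job is handed in; nothing more can be done
None
```

The job is handed in: the bearing sits flat against the fence, stop and plunger by the last wrist view, after a steady push that read 11–13 N (about 12 N on average, just under the 13 N asked) for about 0.75 s, with the force on the stop itself estimated at 9–10 N, not measured.

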